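# Refit the toaster's crumb tray and load a slice

## Task

Get the bakery's tasting-counter toaster ready: first slide the emptied crumb tray into the bay under the toaster until it is fully home, its front plate flush with the toaster's base. Then take the slice of bread out of its leaning wooden stand and lower it, without dropping it, upright into the slot on top until it rests on the bottom of the slot. Leave the jam jar, mug and tub as they are.

Things in the scene. Friction and masses are not known exactly. Their poses are not given: they have to be found in the camera images.
- bay_mouth (a point): Centre, at counter level, of the open mouth of the bay in the front of the toaster's base; the counter is the bay's floor. x points into the bay, z up. Bay: 117 mm wide, 36 mm high, 170 mm deep to a solid stop; over the first 25 mm its side walls flare, about 141 mm apart at the mouth.
- toaster: Toaster, fixed to the counter: dark grey base 320 (x) x 170 mm, 50 mm high, and on it a steel body 260 x 140 mm, up to 170 mm above the counter. The base juts out as a ledge 60 mm in front (-x) of the body; the bay is in that front. Origin: under the middle of the steel body, at counter level, 190 mm from bay_mouth; same axes.
- slot_mouth (a point): Centre of the toaster's one bread slot, level with its top (170 mm up), over the toaster's origin. x runs along the slot (axes as bay_mouth), y across, z up. Slot: 130 mm long, 22 mm wide, 65 mm deep from the top; its long edges have a 45 degree lead-in 10 mm wide, so it is 42 mm wide at the top.
- tray_center (a point): Loose aluminium crumb tray lying flat on the counter: pan 170 mm long (x), 110 mm wide (y), 24 mm high, front plate 31 mm high at its -x end, 0.25 to 0.5 kg. Point: centre of the pan, 12 mm above its underside, 85 mm from either end. The +x end enters the bay first; z up. Fully home, the point is 85 mm inside the mouth.
- tray_handle (a point): Red upright fin on the tray's front plate, the place to grip: 12 mm thick (y), 40 mm long (x, from the front plate outwards), 36 mm high, from 8 to 44 mm above the counter. This point is its centre, 106 mm from tray_center towards -x and 26 mm above the counter. Same axes as tray_center; outside the bay when the tray is home.
- slice_center (a point): Loose slice of firm bread, brown crust, pale faces: 100 mm wide (x), 14 mm thick (y), 110 mm high (z, to its top), 60 g. Point: its centre, 55 mm from bottom and top. At the start it leans 17 degrees from vertical in the stand, top towards the robot. Seated in the slot, the point is 10 mm below the toaster's top and 45 mm of slice stand out.
- stand_foot (a point): Wooden stand, fixed to the counter: a base 150 x 100 x 8 mm with a sloping channel 18 mm wide and 120 mm long in which the slice stands. Point: on the centre line of the channel, at counter level. x along the channel, z up. The cheek under the slice covers its lower 62 mm, the other cheek its lower 30 mm; the rest of the slice is free on both faces.
- jar_mid (a point): Amber jam jar, 70 mm across, 85 mm high, loose bystander; point at its middle, z up.
- cup_mid (a point): Blue mug, 76 mm across (handle apart), 85 mm high, loose bystander; point at its middle, z up.
- tub_mid (a point): Pale green open tub 90 x 120 x 50 mm, loose bystander; point at its middle, z up.
- slice: The same slice of bread; origin at the centre of its bottom edge, same axes as slice_center.
- tray: The same crumb tray; origin at the centre of its underside, same axes as tray_center.
Mind the look-alikes: they are no part of the job. Of the things shaped like the tray, the aluminium one is meant.

How it is judged:
On the way, in this order (a step that is already met when the one before it is completed fails the run):
1. the crumb tray is fully home in the bay (x of tray_center in the frame of bay_mouth above 0.08 m and y of tray_center in the frame of bay_mouth between -0.008 and 0.008 m and height (world z) of tray_center below 0.018 m and angle between the x axis of tray_center and the x axis of bay_mouth, either way round below 0.08 rad), for 0.2 s.
2. the slice stands at the bottom of the toaster's slot (z of slice_center in the frame of slot_mouth between -0.025 and -0.003 m and horizontal distance between slice_center and slot_mouth below 0.025 m and angle between the y axis of slice_center and the y axis of slot_mouth, either way round below 0.22 rad), for 0.2 s.
At the end, for the whole second after the job is handed in: Tray in the bay within 5 mm of its stop, 8 mm of the centre line, 0.08 rad of square; slice in the slot, bottom within 7 mm of its floor, centre within 25 mm of the slot's, faces within 0.22 rad of the slot's; both at rest; jar, mug, tub upright within 25 mm of their starts (all of step 1 and all of step 2 and linear speed of each of slice, tray below 0.02 m/s and angle between each of jar_mid, cup_mid, tub_mid's own z axis and vertical below 0.3 rad and distance of each of jar_mid, cup_mid, tub_mid from where it was at the start of the episode below 0.025 m); the robot touches nothing.
It fails at once if the slice is dropped into the slot (faster than 0.8 m/s there) (horizontal distance between slice_center and slot_mouth below 0.03 m and z of slice_center in the frame of slot_mouth below 0.05 m and linear speed of slice above 0.8 m/s).
It fails at once if the jam jar, mug or tub is pushed more than 25 mm or tipped (not (angle between each of jar_mid, cup_mid, tub_mid's own z axis and vertical below 0.3 rad and distance of each of jar_mid, cup_mid, tub_mid from where it was at the start of the episode below 0.025 m)).
It also fails if it takes over 72 s, if anything falls off the work surface, if the arm or the gripper's body presses on something with over 40 N, if the wrist force passes 120 N, or if a joint passes its speed limit or range.

## Robot

A 6-joint arm with a two-finger parallel gripper is mounted at the origin on the work surface. World frame = base frame: x ahead of the robot, y to its left, z up, the work surface at z = 0. Lengths are in m, angles in rad, forces in N, time in s.
With the tool pointing down it reaches from about 0.225 to 0.875 m from the base axis. Payload 3.4 kg.
Tool frame: the origin (TCP) lies midway between the tips of the shut fingers; the grasp point (between the pads) lies 19 mm behind it; x points along the fingers, y is the direction in which the jaws open and shut, and the axes are right-handed (so a half turn about x gives the same grasp; the last joint's range is limited). The gripper opens to 85 mm and grips with 20 to 120 N. Pads are 22 mm wide; open, the fingers measure 114 mm over their backs; the gripper's body (76 mm by 85 mm) begins 54 mm behind the grasp point. The pads swing forward as they close: fully open they stand 13 mm farther back than shut.
Start: joints at [-1.462, 0.276, 1.505, -0, 1.361, -0.121], TCP at [0.131, -0.56, 0.231] pointing down, gripper open.
Joint ranges: [-2.89, 2.89], [-0.75, 2.08], [0.22, 2.7], [-1.18, 4.32], [0.11, 2.71], [-2.7, 2.7]. Speed limits (rad/s): [2.57, 2.57, 3.14, 3.14, 3.14, 3.14].

## Interface

Orientations are given as a unit quaternion [w, x, y, z].
In Python, from rig import manip, get_image, get_calibration, ticket gives the robot as it stands. The module is installed in compiled form; this text tells all that it offers.
- The arm moves only by the tool arm_command, never from a script. Its argument "series" is text: rows parted by semicolons, each of 7 numbers parted by spaces: the shift along the tool's x, y, z in units of 0.1 m (1.0 is 0.1 m), then the turn, a rotation vector about the tool's x, y, z in units of pi rad (1.0 is pi rad), then the opening, from -1 (shut) to 1 (fully open), so that 0 is half open. In form: tx ty tz rx ry rz claw; .... A call has 1 to 12 rows; each row shifts and turns the commanded pose from where the row before left it, along the tool's axes as they then stand; what a row does not reach is not made up. A row lasts 1/12 s, in which the tool goes at most 41.7 mm and 7.16 degrees, less where a joint would pass 70% of its speed; a pose out of reach is approached as far as the arm can. A call with a number of a shift or a turn outside -1 to 1 is refused whole. A call with a gripper value outside its range is refused whole. The fingers move at their own pace and stop on an object; "squeeze" is the grip in N (left out, the last holds). Time passes only in rows, so rows that do not move let the fingers close. It gives the time, the measured TCP pose, the force and the opening at its end, in the units of the state.
- manip.get_state(): the state, without advancing time (a new reading comes with each control period).
- get_image(name): name is "scene" or "side" or "wrist"; returns the picture (400x640x3 uint8, red, green, blue); there is no depth.
- get_calibration(name): a dict with "fx", "fy", "cx", "cy" (pixels), "cam_to_world" (4x4, takes a point from camera to world coordinates); the wrist camera has in their place "tool_from_camera" (4x4, takes a point from camera to tool coordinates, whose origin is the TCP and whose axes are the tool frame's). Camera axes: x right, y down, z forward; pixel columns grow to the right and rows downward; lengths in m; the calibration is good to about 2 mm. A picture is of the moment at which its call begins: read the wrist's pose just before it. get_calibration takes no time and is no camera call.
- ticket.sign_off(): hands the job in, once; it reports no verdict.
The state is a dict: "clock": time; "qpos": joint angles; "qd": joint speeds; "effort": joint torques, N m; "position": TCP position; "ee_rot": TCP orientation; "contact_force": force on the tool from outside, world axes, zero at the start; "moment": the same for the moment, N m; "width": finger opening in m.
Only numpy, scipy, OpenCV 4.12 (cv2) and the standard library are available. Lean on these libraries where they do the work, as an engineer would, in place of code of your own. Each camera call takes 0.05 s, during which the arm holds its last target. There are 200 camera calls.

## Working session

There is one attempt and no reset: what is moved stays moved. The work goes in short steps, Python scripts to look and compute and a tool call to move; the robot and the scene stay as the last step left them, time stands still between calls to the robot, and variables do not carry over. Pictures are saved under pics/ and viewed, about 8 in all and at most 12, crops included, and the job is handed in when it is done.

Besides the shell and the picture viewer there is one more tool, called after ">>>" as a command line: name --argument value ..., lists and objects as JSON in quotes. arm_command: Moves the arm, as the interface text tells. Shifts and turns lie within -1 to 1; 1 stands for 0.1 m of shift or pi rad of turn. Its arguments: {"type":"object","properties":{"series":{"type":"string"},"squeeze":{"type":"number"}},"required":["series"]}

```bash
mkdir -p pics; ls; python3 - <<'E'
from rig import manip,get_image,get_calibration
import cv2,json,numpy as np
np.set_printoptions(precision=4,suppress=True)
for n in("scene","side","wrist"):
    cv2.imwrite(f"pics/{n}0.png",get_image(n)[:,:,::-1]); c=get_calibration(n)
    print(n,{k:np.array(v) for k,v in c.items()})
print(manip.get_state())
E
```

```text
pics
scene {'fx': array(409.2581), 'fy': array(409.2581), 'cx': array(316.8674), 'cy': array(204.295), 'cam_to_world': array([[ 0.6286,  0.5976, -0.4976,  1.1211],
       [ 0.7777, -0.4879,  0.3965, -0.5352],
       [-0.0058, -0.6362, -0.7715,  1.1338],
       [ 0.    ,  0.    ,  0.    ,  1.    ]])}
side {'fx': array(464.1257), 'fy': array(464.1257), 'cx': array(319.7163), 'cy': array(198.9687), 'cam_to_world': array([[ 0.9955, -0.0784,  0.0533,  0.4347],
       [-0.0936, -0.7215,  0.686 , -0.8573],
       [-0.0153, -0.6879, -0.7256,  0.9816],
       [ 0.    ,  0.    ,  0.    ,  1.    ]])}
wrist {'fx': array(333.5065), 'fy': array(333.5065), 'cx': array(319.3585), 'cy': array(201.8237), 'tool_from_camera': array([[ 0.0017, -0.3136,  0.9496, -0.1426],
       [ 1.    ,  0.0002, -0.0018,  0.0005],
       [ 0.0004,  0.9496,  0.3136, -0.0808],
       [ 0.    ,  0.    ,  0.    ,  1.    ]])}
{'clock': 0.15, 'qpos': array([-1.462 ,  0.2764,  1.5058, -0.    ,  1.3607, -0.121 ]), 'qd': array([ 0.0002, -0.0019, -0.0021, -0.0016,  0.0017, -0.0026]), 'effort': array([  0.0004, -41.7143, -24.6032,  -0.0002,   0.0076,   0.    ]), 'position': array([ 0.1309, -0.5595,  0.2306]), 'ee_rot': array([-0.0806, -0.7024, -0.0816,  0.7024]), 'contact_force': array([-0.5419, -0.2812, -1.0839]), 'moment': array([-0.0327,  0.0427,  0.0386]), 'width': 0.08538395528946878}
```

View pics/scene0.png

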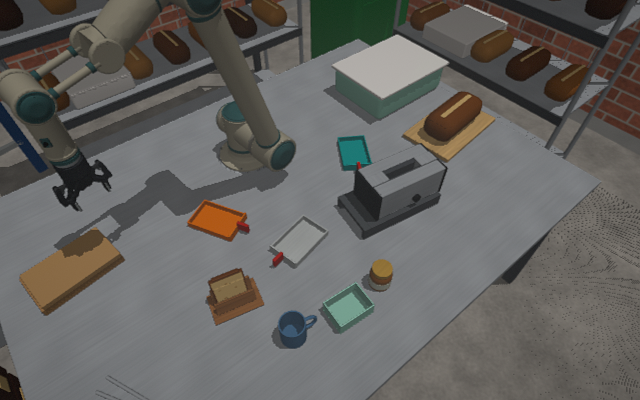

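View pics/side0.png

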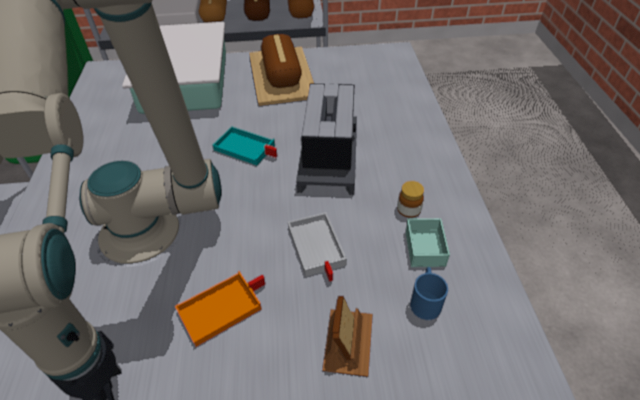

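The scene view shows the aluminium tray at about (300,241) with its fin at (278,258), the toaster at (400,190) and the stand at (233,292). In the side view they are at (317,243), (328,130) and (350,340). I'll enlarge the side and scene crops to pick corners.

```bash
python3 - <<'E'
import cv2,numpy as np
a=cv2.imread("pics/side0.png");b=cv2.imread("pics/scene0.png")
def crop(im,x,y,w,h,s=4):
    c=cv2.resize(im[y:y+h,x:x+w],None,fx=s,fy=s,interpolation=cv2.INTER_CUBIC)
    for i in range(0,w,10):
        cv2.line(c,(i*s,0),(i*s,8 if (x+i)%50 else 20),(0,0,255),1)
        if (x+i)%20==0: cv2.putText(c,str(x+i),(i*s,30),0,.35,(0,0,255))
    for i in range(0,h,10):
        cv2.line(c,(0,i*s),(8,i*s),(0,0,255),1)
        if (y+i)%20==0: cv2.putText(c,str(y+i),(10,i*s+4),0,.35,(0,0,255))
    return c
cv2.imwrite("pics/c1.png",np.hstack([crop(a,280,75,90,140),crop(a,280,210,110,140)]))
cv2.imwrite("pics/c2.png",np.hstack([crop(b,330,140,120,100,4),np.zeros((400,1,3),np.uint8)]))
cv2.imwrite("pics/c3.png",crop(b,200,205,140,125,4))
E
```

```text
(no output)
```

View pics/c1.png

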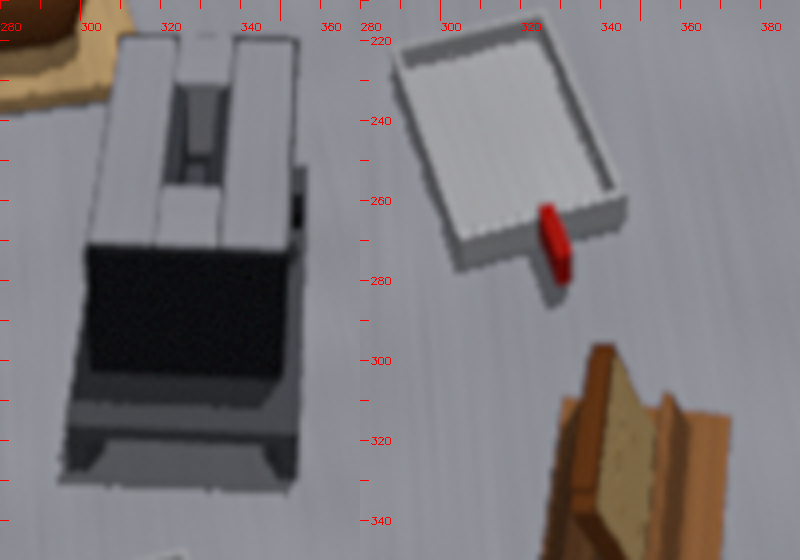

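View pics/c3.png

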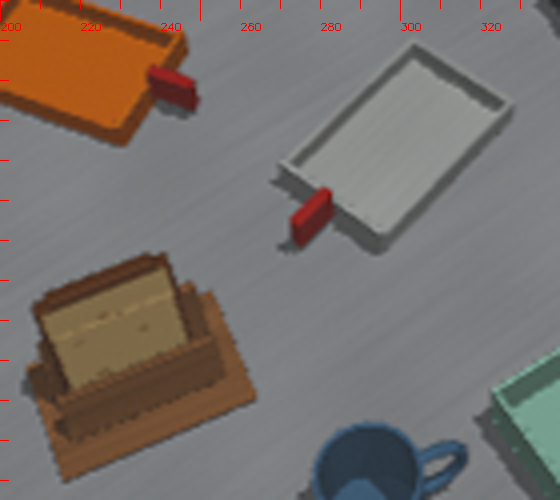

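The c1 crop shows the toaster top corners (side px) at about (301,136), (352.5,137.5), (310,84) and (354.5,85). The tray rim corners are at (289.5,223), (325.8,213.3), (346.3,258.3) and (304.5,270). The c3 crop shows the same tray corners in the scene view, and the top of the slice's pale face running (210.5,284)–(241.3,271.8).

```bash
cat > h.py <<'E'
import numpy as np,cv2
from rig import manip,get_image,get_calibration
from scipy.spatial.transform import Rotation as R
np.set_printoptions(precision=4,suppress=True)
def pose(s=None):
    s=s or manip.get_state(); q=s["ee_rot"]; T=np.eye(4)
    T[:3,:3]=R.from_quat([*q[1:],q[0]]).as_matrix(); T[:3,3]=s["position"]; return T
def ray(n,px,T=None):
    c=get_calibration(n); M=T@c["tool_from_camera"] if T is not None else np.array(c["cam_to_world"])
    d=M[:3,:3]@np.array([(px[0]-c["cx"])/c["fx"],(px[1]-c["cy"])/c["fy"],1]); return M[:3,3],d/np.linalg.norm(d)
def onz(n,px,z,T=None):
    o,d=ray(n,px,T); return o+d*(z-o[2])/d[2]
def tri(*rays):
    A=sum(np.eye(3)-np.outer(d,d) for o,d in rays); b=sum((np.eye(3)-np.outer(d,d))@o for o,d in rays)
    return np.linalg.solve(A,b)
def go(p,Rg):
    """offset to target in tool axes (rows units), rotvec in pi units"""
    T=pose(); t=T[:3,:3].T@(np.array(p)-T[:3,3])*10; r=R.from_matrix(T[:3,:3].T@Rg).as_rotvec()/np.pi
    print("t",t,"r",r)
E
python3 - <<'E'
from h import *
print("toaster top");P=[onz("side",p,.17) for p in[(301.25,136.25),(352.5,137.5),(354.5,85),(310,83.75)]]
print(np.array(P),np.mean(P,0))
print("tray side",np.array([onz("side",p,z) for p,z in[((289.5,223),.024),((325.75,213.25),.024),((346.25,258.25),.031),((304.5,270),.031)]]))
print("tray scene",np.array([onz("scene",p,z) for p,z in[((303.75,216.75),.024),((328,231.75),.024),((294.5,264.25),.031),((270.75,246.25),.031)]]))
for n in("scene","side"):
    im=cv2.imread(f"pics/{n}0.png").astype(int); m=((im[...,2]>120)&(im[...,1]<60)&(im[...,0]<60)).astype(np.uint8)
    k,l,st,c=cv2.connectedComponentsWithStats(m)
    for i in range(1,k):
        if st[i,4]>20: print(n,c[i],st[i],onz(n,c[i],.03))
print("slice far corner",tri(ray("scene",(241.25,271.75)),ray("side",(343.25,296.25))),onz("scene",(241.25,271.75),.115),onz("scene",(210.5,284.25),.115))
# all views of base-front, stand base corners
print("stand base scene",np.array([onz("scene",p,.008) for p in[(252.5,277.5),(264,305),(216,325)]]), "side",onz("side",(372.5,314),.008))
E
```

```text
toaster top
[[0.4659 0.1536 0.17  ]
 [0.6058 0.1323 0.17  ]
 [0.6488 0.3884 0.17  ]
 [0.5107 0.4118 0.17  ]] [0.5578 0.2715 0.17  ]
tray side [[ 0.4151 -0.0326  0.024 ]
 [ 0.5166 -0.0079  0.024 ]
 [ 0.5517 -0.1703  0.031 ]
 [ 0.4446 -0.1949  0.031 ]]
tray scene [[ 0.4198 -0.0345  0.024 ]
 [ 0.5208 -0.0106  0.024 ]
 [ 0.554  -0.1747  0.031 ]
 [ 0.452  -0.1937  0.031 ]]
scene [241.9286 223.5714] [237 221  11   6  28] [ 0.3149 -0.2164  0.03  ]
scene [277.3636 256.1212] [273 252  10   9  33] [ 0.4954 -0.1986  0.03  ]
side [270.2  147.28] [265 146  11   4  25] [0.3698 0.2839 0.03  ]
side [328.3462 267.6538] [325 262   8  13  52] [ 0.5039 -0.1933  0.03  ]
side [255.5 280. ] [248 276  16   9  52] [ 0.324  -0.2109  0.03  ]
slice far corner [ 0.5221 -0.3337  0.1185] [ 0.5213 -0.3345  0.115 ] [ 0.501  -0.4223  0.115 ]
stand base scene [[ 0.4978 -0.2972  0.008 ]
 [ 0.5969 -0.3215  0.008 ]
 [ 0.5612 -0.4636  0.008 ]] side [ 0.5942 -0.3188  0.008 ]
```

```bash
cat >> h.py <<'E'
def grot(deg,tilt):
    """tool x down, leaning by tilt towards u (heading deg); tool z = -u side"""
    a,t=np.radians([deg,tilt]); u=np.array([np.cos(a),np.sin(a),0]); k=np.array([0,0,1.])
    x=np.sin(t)*u-np.cos(t)*k; z=-np.cos(t)*u-np.sin(t)*k; return np.c_[x,np.cross(z,x),z]
def plan(p,Rg):
    "rotation first (current tool frame), then shift in the target frame"
    T=pose(); r=R.from_matrix(T[:3,:3].T@Rg).as_rotvec()
    print("turn",r/np.pi,"deg",np.degrees(np.linalg.norm(r)),"then shift",Rg.T@(np.array(p)-T[:3,3])*10)
E
python3 - <<'E'
from h import *
plan([.5054,-.2063,.13],grot(101.4,20))
E
```

```text
turn [-0.4848  0.0878 -0.0852] deg 89.99634726870839 then shift [ 1.8767  4.3689 -2.2136]
```

View pics/wrist0.png

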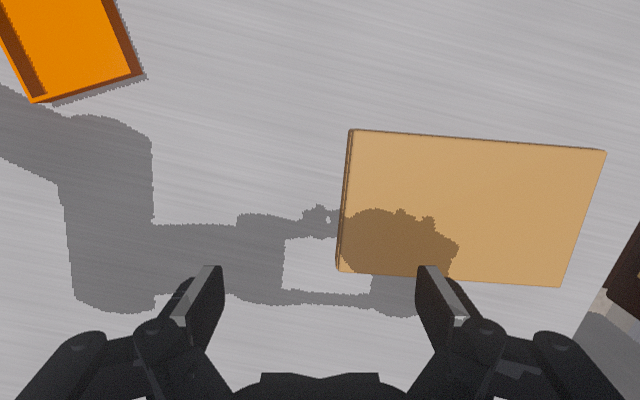

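The wrist picture shows the fingers at the bottom (tips about (205,270) and (430,270)), with the orange look-alike tray top left and the board on the right.

>>> arm_command --series "0 0 0 -0.0373 0.00675 -0.00655 1;0 0 0 -0.0373 0.00675 -0.00655 1;0 0 0 -0.0373 0.00675 -0.00655 1;0 0 0 -0.0373 0.00675 -0.00655 1;0 0 0 -0.0373 0.00675 -0.00655 1;0 0 0 -0.0373 0.00675 -0.00655 1;0 0 0 -0.0373 0.00675 -0.00655 1;0 0 0 -0.0373 0.00675 -0.00655 1;0 0 0 -0.0373 0.00675 -0.00655 1;0 0 0 -0.0373 0.00675 -0.00655 1;0 0 0 -0.0373 0.00675 -0.00655 1;0 0 0 -0.0373 0.00675 -0.00655 1"

```text
clock: 1.15
position: [0.1308, -0.56, 0.2309]
ee_rot: [0.424, 0.545, 0.603, -0.399]
contact_force: [0.2, -0.9, -0.2]
width: 0.0854
```

>>> arm_command --series "0 0 0 -0.0373 0.00675 -0.00655 1;0.134 0.312 -0.158 0 0 0 1;0.134 0.312 -0.158 0 0 0 1;0.134 0.312 -0.158 0 0 0 1;0.134 0.312 -0.158 0 0 0 1;0.134 0.312 -0.158 0 0 0 1;0.134 0.312 -0.158 0 0 0 1;0.134 0.312 -0.158 0 0 0 1;0.134 0.312 -0.158 0 0 0 1;0.134 0.312 -0.158 0 0 0 1;0.134 0.312 -0.158 0 0 0 1;0.134 0.312 -0.158 0 0 0 1"

```text
clock: 2.15
position: [0.4261, -0.2812, 0.1514]
ee_rot: [0.444, 0.518, 0.634, -0.364]
contact_force: [0.6, -0.8, -0.4]
width: 0.0853
```

>>> arm_command --series "0.134 0.312 -0.158 0 0 0 1;0.134 0.312 -0.158 0 0 0 1;0.134 0.312 -0.158 0 0 0 1;0 0 0 0 0 0 1;0 0 0 0 0 0 1"

```text
clock: 2.57
position: [0.5058, -0.2053, 0.1294]
ee_rot: [0.444, 0.517, 0.635, -0.363]
contact_force: [-0.7, -0.3, 0.3]
width: 0.0855
```

```bash
cat > w.py <<'E'
from h import *
import sys
T=pose(); im=get_image("wrist")[:,:,::-1].copy(); cv2.imwrite(sys.argv[1],im); np.save("T.npy",T)
print(T); m=((im[...,2].astype(int)>110)&(im[...,1]<60)&(im[...,0]<60)).astype(np.uint8)
k,l,st,c=cv2.connectedComponentsWithStats(m)
for i in range(1,k):
    if st[i,4]>60:
        b=cv2.boxPoints(cv2.minAreaRect(np.argwhere(l==i)[:,::-1].astype(np.float32)))
        print(c[i],st[i]); print(b,np.array([onz("wrist",p,.044,T) for p in b]))
E
python3 w.py pics/w1.png
```

```text
[[-0.07    0.9795  0.1891  0.5058]
 [ 0.3342  0.2016 -0.9207 -0.2053]
 [-0.9399 -0.0013 -0.3414  0.1294]
 [ 0.      0.      0.      1.    ]]
[ 78.5095 216.4657] [ 51 203  57  28 846]
[[ 48.9358 215.1193]
 [103.156  198.8532]
 [108.1651 215.5505]
 [ 53.945  231.8165]] [[ 0.3048 -0.2217  0.044 ]
 [ 0.3415 -0.2019  0.044 ]
 [ 0.3479 -0.2132  0.044 ]
 [ 0.3112 -0.233   0.044 ]]
[315.2901 243.8113] [308 215  16  55 710]
[[307.2042 215.1265]
 [321.9212 214.636 ]
 [323.7292 268.8757]
 [309.0122 269.3663]] [[ 0.4921 -0.1832  0.044 ]
 [ 0.5027 -0.1807  0.044 ]
 [ 0.5121 -0.2195  0.044 ]
 [ 0.5015 -0.222   0.044 ]]
[ 94.5493 276.1972] [ 90 264  10  25  71]
[[ 88.8069 264.6827]
 [ 97.6621 263.9448]
 [ 99.6138 287.3655]
 [ 90.7586 288.1035]] [[ 0.3418 -0.2514  0.044 ]
 [ 0.3481 -0.2495  0.044 ]
 [ 0.3533 -0.2659  0.044 ]
 [ 0.347  -0.2678  0.044 ]]
```

View pics/w1.png

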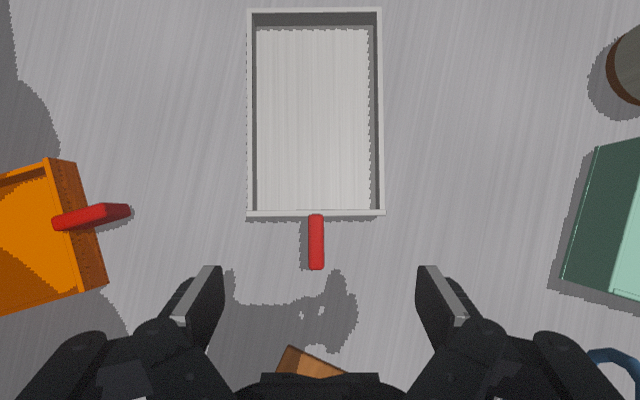

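The wrist view shows the aluminium fin centred at (316,242), directly ahead, and the tray rim square to the image. Its top centre comes out at (0.502,-0.201). I'll descend and grip.

>>> arm_command --series "0.218 -0.0054 0.0624 0 0 0 1;0.218 -0.0054 0.0624 0 0 0 1;0.218 -0.0054 0.0624 0 0 0 1;0.218 -0.0054 0.0624 0 0 0 1;0.218 -0.0054 0.0624 0 0 0 1;0 0 0 0 0 0 1" --squeeze 40

```text
clock: 3.12
position: [0.4977, -0.1997, 0.014]
ee_rot: [0.441, 0.519, 0.635, -0.365]
contact_force: [-0.1, -0.0, 0.8]
width: 0.0854
```

>>> arm_command --series "0 0 0 0 0 0 -1;0 0 0 0 0 0 -1;0 0 0 0 0 0 -1;0 0 0 0 0 0 -1;0 0 0 0 0 0 -1;0 0 0 0 0 0 -1;0 0 0 0 0 0 -1;0 0 0 0 0 0 -1;0 0 0 0 0 0 -1;0 0 0 0 0 0 -1"

```text
clock: 3.95
position: [0.5015, -0.2003, 0.018]
ee_rot: [0.445, 0.518, 0.633, -0.364]
contact_force: [-0.5, -1.1, 6.0]
width: 0.0115
```

```bash
python3 - <<'E'
from h import *
# bay axis refinement from scene view: toaster top corners + front base edge
im=get_image("scene")[:,:,::-1]; cv2.imwrite("pics/scene1.png",im)
sc=cv2.resize(im[140:240,330:450],None,fx=6,fy=6,interpolation=cv2.INTER_CUBIC)
cv2.imwrite("pics/c4.png",sc); print(pose(),manip.get_state()["width"])
E
```

```text
[[-0.0667  0.9801  0.1868  0.5015]
 [ 0.3329  0.1984 -0.9218 -0.2003]
 [-0.9406  0.0007 -0.3396  0.018 ]
 [ 0.      0.      0.      1.    ]] 0.011286600057162257
```

View pics/c4.png

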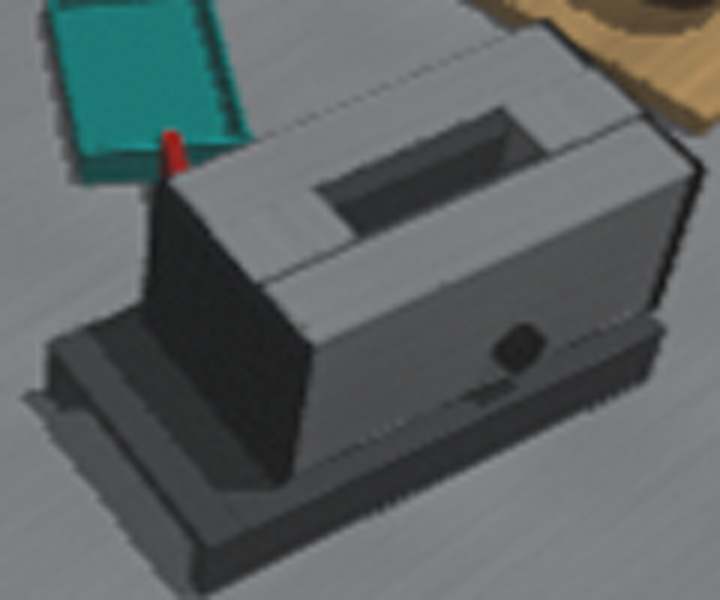

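Gripped: width 11.3 mm. The crop shows the toaster top corners at crop px (168,178), (315,345), (705,168) and (545,20), and the front base corners at (52,345) and (205,548).

```bash
python3 - <<'E'
from h import *
f=lambda p,z:onz("scene",(330+p[0]/6-.42,140+p[1]/6-.42),z)
P=np.array([f(p,.17) for p in[(168,178),(315,345),(705,168),(545,20)]]);print(P,P.mean(0))
d=(P[2]+P[3]-P[0]-P[1]);print("ax",np.degrees(np.arctan2(d[1],d[0])))
B=[f(p,.05) for p in[(52,345),(205,548)]];print(B,np.mean(B,0), B[1]-B[0])
E
```

```text
[[0.4679 0.1574 0.17  ]
 [0.6045 0.1347 0.17  ]
 [0.6485 0.3902 0.17  ]
 [0.5119 0.4129 0.17  ]] [0.5582 0.2738 0.17  ]
ax 80.23215494147246
[array([0.4437, 0.1   , 0.05  ]), array([0.6058, 0.0695, 0.05  ])] [0.5248 0.0847 0.05  ] [ 0.1621 -0.0305  0.    ]
```

>>> arm_command --series "0.0335 -0.0121 -0.0995 0.01385 0 0.005 -1;0.0335 -0.0121 -0.0995 0.01385 0 0.005 -1;0.0335 -0.0121 -0.0995 0.01385 0 0.005 -1;0.0335 -0.0121 -0.0995 0.01385 0 0.005 -1;0.0335 -0.0121 -0.0995 0.01385 0 0.005 -1;0.0335 -0.0121 -0.0995 0.01385 0 0.005 -1;0.0335 -0.0121 -0.0995 0.01385 0 0.005 -1;0.0335 -0.0121 -0.0995 0.01385 0 0.005 -1;0 0 0 0 0 0 -1;0 0 0 0 0 0 -1"

```text
clock: 4.83
position: [0.4878, -0.1165, 0.0187]
ee_rot: [0.37, 0.625, 0.528, -0.439]
contact_force: [0.1, -0.9, -3.5]
width: 0.0117
```

```bash
python3 - <<'E'
from h import *
T=pose();im=get_image("wrist")[:,:,::-1]; cv2.imwrite("pics/w2.png",im); cv2.imwrite("pics/side2.png",get_image("side")[:,:,::-1])
print(T,manip.get_state()["width"])
plan([.4906,-.1165,.020],grot(80.2,20))
d=np.array([.1702,.9854]);b=np.array([.5255,.0855])
print("heading",np.degrees(np.arctan2(-T[0,1]*-1,1)))
# project rim/front-of-tray expected and mouth corners
E
```

```text
[[ 0.056   0.9858 -0.1581  0.4878]
 [ 0.3352 -0.1677 -0.9271 -0.1165]
 [-0.9405 -0.0011 -0.3399  0.0187]
 [ 0.      0.      0.      1.    ]] 0.01127257617453093
turn [0.0004 0.0009 0.0001] deg 0.17592990331130093 then shift [-0.0067  0.0162 -0.0171]
heading 44.59134959031691
```

View pics/w2.png

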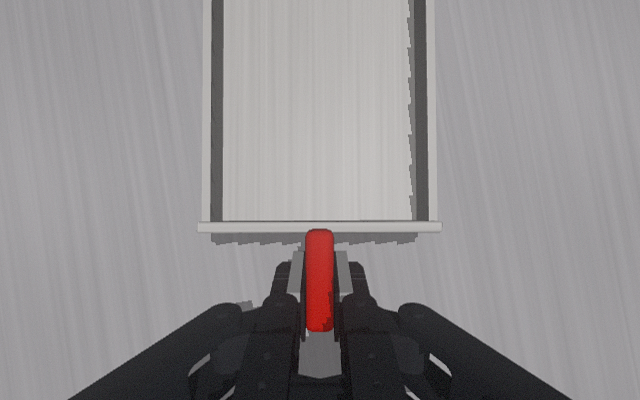

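The fin sits square between the pads (about (320,280)) and the tray is aligned with the tool. I'm starting the insertion with a 2–3 mm correction to the right.

>>> arm_command --series "0.0342 0.013 -0.094 0 0 0 -1;0.0513 0.013 -0.141 0 0 0 -1;0.0513 0 -0.141 0 0 0 -1;0.0513 0 -0.141 0 0 0 -1;0.0513 0 -0.141 0 0 0 -1;0.0513 0 -0.141 0 0 0 -1;0.0513 0 -0.141 0 0 0 -1;0.0513 0 -0.141 0 0 0 -1;0 0 0 0 0 0 -1"

```text
clock: 5.68
position: [0.5103, -0.0013, 0.0188]
ee_rot: [0.369, 0.626, 0.529, -0.439]
contact_force: [0.0, 0.2, -3.6]
width: 0.0113
```

>>> arm_command --series "0.0342 0 -0.094 0 0 0 -1;0.0342 0 -0.094 0 0 0 -1;0.0342 0 -0.094 0 0 0 -1;0.0342 0 -0.094 0 0 0 -1;0.0342 0 -0.094 0 0 0 -1;0 0 0 0 0 0 -1"

```text
clock: 6.18
position: [0.5186, 0.0474, 0.0188]
ee_rot: [0.37, 0.626, 0.528, -0.439]
contact_force: [0.1, -0.4, -2.1]
width: 0.0114
```

```bash
python3 - <<'E'
from h import *
T=pose();p=T[:2,3];d=np.array([.1702,.9854]);n=np.array([-.9854,.1702]);b=np.array([.5255,.0855])
print(T,manip.get_state()["contact_force"],manip.get_state()["width"],"tray x~",(p-b)@d+.105,"y~",(p-b)@n)
E
```

```text
[[ 0.0562  0.9857 -0.1587  0.5186]
 [ 0.3367 -0.1684 -0.9264  0.0474]
 [-0.9399 -0.0014 -0.3413  0.0188]
 [ 0.      0.      0.      1.    ]] [ 0.1086 -0.4378 -2.1365] 0.011398518015852545 tray x~ 0.06628621753064372 y~ 0.0002815313473867303
```

>>> arm_command --series "0.0137 0 -0.0376 0 0 0 -1;0.0137 0 -0.0376 0 0 0 -1;0.0137 0 -0.0376 0 0 0 -1;0.0137 0 -0.0376 0 0 0 -1;0 0 0 0 0 0 -1"

```text
clock: 6.6
position: [0.5216, 0.0618, 0.0187]
ee_rot: [0.37, 0.626, 0.528, -0.439]
contact_force: [-1.1, -0.4, -3.7]
width: 0.0116
```

>>> arm_command --series "0.0068 0 -0.0188 0 0 0 -1;0.0068 0 -0.0188 0 0 0 -1;0 0 0 0 0 0 -1"

```text
clock: 6.85
position: [0.5224, 0.0653, 0.0187]
ee_rot: [0.37, 0.626, 0.528, -0.439]
contact_force: [1.2, 0.3, -3.4]
width: 0.0114
```

Estimated depth is about 84 mm, with no contact at the stop yet.

>>> arm_command --series "0.0068 0 -0.0188 0 0 0 -1;0.0068 0 -0.0188 0 0 0 -1;0 0 0 0 0 0 -1"

```text
clock: 7.1
position: [0.5229, 0.0666, 0.0186]
ee_rot: [0.372, 0.625, 0.527, -0.44]
contact_force: [-4.4, -11.4, 1.5]
width: 0.0111
```

>>> arm_command --series "0.0068 0 -0.0188 0 0 0 -1;0 0 0 0 0 0 -1"

```text
clock: 7.27
position: [0.523, 0.0666, 0.0186]
ee_rot: [0.374, 0.624, 0.527, -0.44]
contact_force: [-8.1, -19.3, 5.0]
width: 0.0115
```

The tray met its stop at about 20 N. I'm releasing it and backing off.

>>> arm_command --series "0 0 0.01 0 0 0 0;0 0 0 0 0 0 0;0 0 0 0 0 0 0;0 0 0 0 0 0 0;-0.2 0 0 0 0 0 0;-0.35 0 0 0 0 0 0;-0.35 0 0 0 0 0 0;-0.35 0 0 0 0 0 0;-0.35 0 0 0 0 0 0;-0.35 0 0 0 0 0 0;-0.2 0 0 0 0 0 0;0 0 0 0 0 0 0"

```text
clock: 8.27
position: [0.5136, -0.0035, 0.2252]
ee_rot: [0.373, 0.628, 0.525, -0.437]
contact_force: [-0.1, 1.0, -0.5]
width: 0.0426
```

```bash
cat >> h.py <<'E'
def srot(chan=76.2,tilt=17):
    a,t=np.radians([chan,tilt]); c=np.array([np.cos(a),np.sin(a),0]); n=np.array([np.sin(a),-np.cos(a),0])
    h=np.array([0,0,np.cos(t)])-np.sin(t)*n; x=-h; z=-c; return np.c_[x,np.cross(z,x),z]
E
python3 - <<'E'
from h import *
cv2.imwrite("pics/side3.png",get_image("side")[:,:,::-1])
Rg=srot(); print(Rg)
A=onz("scene",(241.25,271.75),.118);B=onz("scene",(210.5,284.25),.118); mid=(A+B)/2-.007*Rg[:,1]*np.sign(Rg[0,1]); print("top mid",mid)
print("fin",Rg); plan(mid+.038*Rg[:,0]-.13*Rg[:,0],Rg)
E
```

```text
[[ 0.2839  0.9287 -0.2385]
 [-0.0697 -0.2281 -0.9711]
 [-0.9563  0.2924 -0.    ]]
top mid [ 0.5064 -0.3773  0.116 ]
fin [[ 0.2839  0.9287 -0.2385]
 [-0.0697 -0.2281 -0.9711]
 [-0.9563  0.2924 -0.    ]]
turn [ 0.0056 -0.1129  0.0958] deg 26.665134940805462 then shift [0.3459 0.4886 3.6526]
```

>>> arm_command --series "0 0 0 0.0011 -0.0226 0.0192 0;0 0 0 0.0011 -0.0226 0.0192 0;0 0 0 0.0011 -0.0226 0.0192 0;0 0 0 0.0011 -0.0226 0.0192 0;0 0 0 0.0011 -0.0226 0.0192 0"

```text
clock: 8.73
position: [0.5098, -0.0013, 0.2192]
ee_rot: [0.513, 0.613, 0.35, -0.487]
contact_force: [-0.8, -0.1, -1.3]
width: 0.0425
```

>>> arm_command --series "0.0346 0.0489 0.365 0 0 0 0;0.0346 0.0489 0.365 0 0 0 0;0.0346 0.0489 0.365 0 0 0 0;0.0346 0.0489 0.365 0 0 0 0;0.0346 0.0489 0.365 0 0 0 0;0.0346 0.0489 0.365 0 0 0 0;0.0346 0.0489 0.365 0 0 0 0;0.0346 0.0489 0.365 0 0 0 0;0.0346 0.0489 0.365 0 0 0 0;0.0346 0.0489 0.365 0 0 0 0;0 0 0 0 0 0 0;0 0 0 0 0 0 0"

```text
clock: 9.73
position: [0.4785, -0.3705, 0.1988]
ee_rot: [0.511, 0.615, 0.352, -0.488]
contact_force: [-0.3, 0.1, -0.9]
width: 0.0428
```

```bash
python3 - <<'E'
from h import *
T=pose();im=get_image("wrist")[:,:,::-1]; np.save("T3.npy",T); print(T)
s=cv2.resize(get_image("side")[100:220,270:390,::-1],(360,360),interpolation=cv2.INTER_CUBIC)
c=np.zeros((400+0,640,3),np.uint8); c[:]=im
cv2.imwrite("pics/w3.png",c); cv2.imwrite("pics/s3.png",s)
E
```

```text
[[ 0.277   0.9304 -0.2401  0.4785]
 [-0.0654 -0.231  -0.9707 -0.3705]
 [-0.9586  0.2846 -0.0031  0.1988]
 [ 0.      0.      0.      1.    ]]
```

View pics/w3.png

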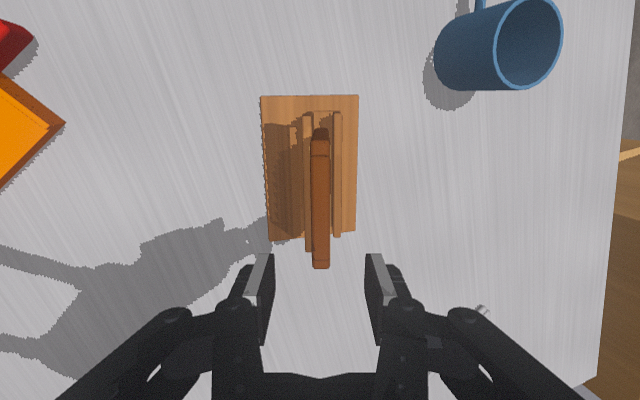

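The wrist view shows the slice edge-on and centred (columns 309–331). Its top edge runs from (320,155) to (321,268), parallel to the pads.

```bash
python3 - <<'E'
from h import *
I=np.eye(4)
for k in(.08,.085,.09,.095,.10):
    P=[]
    for px in[(320,155),(321,268)]:
        o,d=ray("wrist",px,I);P.append(o+d*(k-o[0])/d[0])
    T=np.load("T3.npy"); m=np.mean(P,0)
    print(k,P,np.linalg.norm(P[0]-P[1]),"mid",m,"world",T[:3,:3]@m+T[:3,3])
E
```

```text
0.08 [array([ 0.08  ,  0.0006, -0.0402]), array([0.08  , 0.0013, 0.0453])] 0.08547546626409293 mid [0.08   0.001  0.0026] world [ 0.5009 -0.3785  0.1224]
0.085 [array([ 0.085 ,  0.0006, -0.0393]), array([0.085 , 0.0014, 0.0481])] 0.08739581906022298 mid [0.085  0.001  0.0044] world [ 0.5019 -0.3806  0.1176]
0.09 [array([ 0.09  ,  0.0006, -0.0384]), array([0.09  , 0.0014, 0.051 ])] 0.08931617185635303 mid [0.09   0.001  0.0063] world [ 0.5028 -0.3828  0.1128]
0.095 [array([ 0.095 ,  0.0006, -0.0375]), array([0.095 , 0.0014, 0.0538])] 0.09123652465248308 mid [0.095  0.001  0.0082] world [ 0.5038 -0.3849  0.108 ]
0.1 [array([ 0.1   ,  0.0007, -0.0366]), array([0.1   , 0.0014, 0.0566])] 0.09315687744861313 mid [0.1   0.001 0.01 ] world [ 0.5047 -0.3871  0.1032]
```

>>> arm_command --series "0.2 0.002 0.01 0 0 0 0;0.25 0.002 0.01 0 0 0 0;0.25 0.002 0.01 0 0 0 0;0.25 0.002 0.01 0 0 0 0;0.2 0.002 0.01 0 0 0 0;0.08 0 0 0 0 0 0;0 0 0 0 0 0 0" --squeeze 30

```text
clock: 10.42
position: [0.513, -0.3805, 0.0816]
ee_rot: [0.512, 0.614, 0.353, -0.487]
contact_force: [-0.2, 1.1, -0.1]
width: 0.0427
```

>>> arm_command --series "0 0 0 0 0 0 -1;0 0 0 0 0 0 -1;0 0 0 0 0 0 -1;0 0 0 0 0 0 -1;0 0 0 0 0 0 -1;0 0 0 0 0 0 -1;0 0 0 0 0 0 -1;0 0 0 0 0 0 -1"

```text
clock: 11.08
position: [0.5137, -0.384, 0.0854]
ee_rot: [0.513, 0.614, 0.35, -0.487]
contact_force: [-1.3, 1.3, 5.4]
width: 0.014
```

Gripped at 14.0 mm. Lifting along the slice axis.

>>> arm_command --series "-0.06 0 0 0 0 0 -1;-0.12 0 0 0 0 0 -1;-0.2 0 0 0 0 0 -1;-0.25 0 0 0 0 0 -1;-0.25 0 0 0 0 0 -1;-0.25 0 0 0 0 0 -1;-0.25 0 0 0 0 0 -1;-0.25 0 0 0 0 0 -1;-0.25 0 0 0 0 0 -1;-0.2 0 0 0 0 0 -1;-0.1 0 0 0 0 0 -1;0 0 0 0 0 0 -1"

```text
clock: 12.08
position: [0.4526, -0.3695, 0.2963]
ee_rot: [0.515, 0.614, 0.349, -0.487]
contact_force: [0.8, -0.7, -0.3]
width: 0.0134
```

```bash
python3 - <<'E'
from h import *
s=manip.get_state();print(pose(s),s["width"],s["qpos"])
# target: tool straight down, heading 80.2, slice bottom well above top
plan([.558,.2726,.31],srot(80.2,0))
E
```

```text
[[ 0.283   0.929  -0.2384  0.4526]
 [-0.0733 -0.2269 -0.9711 -0.3695]
 [-0.9563  0.2923  0.0039  0.2963]
 [ 0.      0.      0.      1.    ]] 0.013368942173454385 [-0.9181  0.1203  1.587   0.1944  1.2046 -0.7267]
turn [-0.0218  0.0045 -0.0943] deg 17.45103754317562 then shift [-0.1375 -0.0538 -6.5069]
```

>>> arm_command --series "0 0 0 -0.0044 0.0009 -0.0189 -1;0 0 0 -0.0044 0.0009 -0.0189 -1;0 0 0 -0.0044 0.0009 -0.0189 -1;0 0 0 -0.0044 0.0009 -0.0189 -1;0 0 0 -0.0044 0.0009 -0.0189 -1;-0.007 -0.0027 -0.1 0 0 0 -1;-0.007 -0.0027 -0.2 0 0 0 -1;-0.007 -0.0027 -0.3 0 0 0 -1;-0.007 -0.0027 -0.35 0 0 0 -1;-0.007 -0.0027 -0.35 0 0 0 -1;-0.007 -0.0027 -0.35 0 0 0 -1;-0.007 -0.0027 -0.35 0 0 0 -1"

```text
clock: 13.08
position: [0.4834, -0.1686, 0.2975]
ee_rot: [0.453, 0.541, 0.458, -0.541]
contact_force: [0.8, 0.9, -1.0]
width: 0.0139
```

>>> arm_command --series "-0.007 -0.0027 -0.35 0 0 0 -1;-0.007 -0.0027 -0.35 0 0 0 -1;-0.007 -0.0027 -0.35 0 0 0 -1;-0.007 -0.0027 -0.35 0 0 0 -1;-0.007 -0.0027 -0.35 0 0 0 -1;-0.007 -0.0027 -0.35 0 0 0 -1;-0.007 -0.0027 -0.35 0 0 0 -1;-0.007 -0.0027 -0.35 0 0 0 -1;-0.007 -0.0027 -0.35 0 0 0 -1;-0.007 -0.0027 -0.35 0 0 0 -1;-0.007 -0.0027 -0.35 0 0 0 -1;-0.007 -0.0027 -0.25 0 0 0 -1"

```text
clock: 14.08
position: [0.5492, 0.2367, 0.3074]
ee_rot: [0.453, 0.54, 0.459, -0.54]
contact_force: [-0.1, 0.3, -0.4]
width: 0.0141
```

>>> arm_command --series "0 0 -0.15 0 0 0 -1;0 0 -0.1 0 0 0 -1;0 0 0 0 0 0 -1;0 0 0 0 0 0 -1"

```text
clock: 14.42
position: [0.5544, 0.2572, 0.3082]
ee_rot: [-0.454, -0.54, -0.458, 0.541]
contact_force: [0.2, -0.8, -0.5]
width: 0.0135
```

```bash
python3 - <<'E'
from h import *
T=pose(); s=manip.get_state(); print(T,s["width"],s["contact_force"])
a=get_image("wrist")[:,:,::-1]; b=get_image("side")[:,:,::-1]
cv2.imwrite("pics/w4.png",a); cv2.imwrite("pics/s4.png",b)
c=cv2.resize(b[40:210,260:400],None,fx=2.85,fy=2.85,interpolation=cv2.INTER_CUBIC)
a=cv2.resize(a,None,fx=.6,fy=.6); o=np.zeros((485,800,3),np.uint8);o[:240,:384]=a;o[:c.shape[0],400:400+c.shape[1]]=c[:485]
cv2.imwrite("pics/o4.png",o)
plan([.558,.2726,.25],srot(80.2,0))
E
```

```text
[[-0.0049  0.9856 -0.1692  0.5544]
 [ 0.0034 -0.1692 -0.9856  0.2572]
 [-1.     -0.0054 -0.0025  0.3082]
 [ 0.      0.      0.      1.    ]] 0.013501491682829943 [ 0.248  -0.8148 -0.5309]
turn [-0.0001 -0.0009  0.0015] deg 0.32510490289464017 then shift [ 0.5862  0.0058 -0.1648]
```

View pics/o4.png

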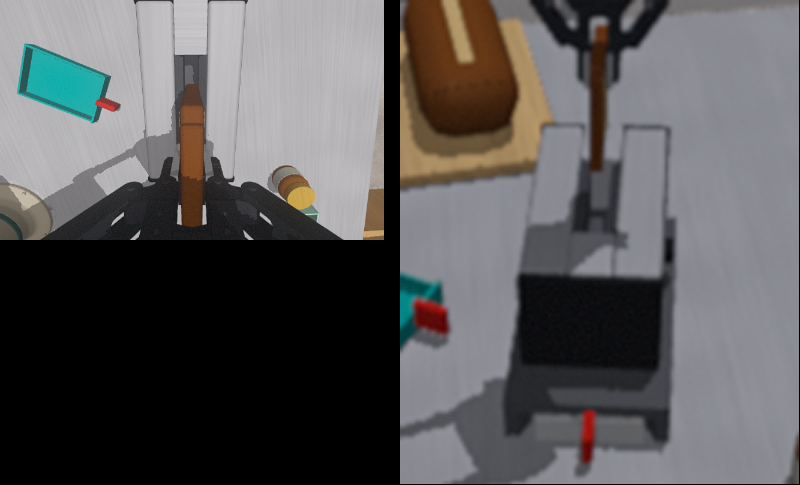

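The slice is aligned with the slot (slice at column about 192 of the 0.6-scale wrist image, toaster body 148–235). The side view shows the tray plate in the bay mouth with only the red fin outside. Lowering now.

>>> arm_command --series "0.1 0.003 -0.08 0 0 0 -1;0.15 0.003 -0.085 0 0 0 -1;0.15 0 0 0 0 0 -1;0.15 0 0 0 0 0 -1;0.1 0 0 0 0 0 -1;0.1 0 0 0 0 0 -1;0 0 0 0 0 0 -1"

```text
clock: 15.1
position: [0.5568, 0.2737, 0.2312]
ee_rot: [-0.453, -0.539, -0.458, 0.542]
contact_force: [-0.4, -0.0, -0.2]
width: 0.0136
```

>>> arm_command --series "0.07 0 0 0 0 0 -1;0.07 0 0 0 0 0 -1;0.07 0 0 0 0 0 -1;0 0 0 0 0 0 -1"

```text
clock: 15.43
position: [0.5571, 0.2743, 0.2112]
ee_rot: [-0.453, -0.54, -0.458, 0.541]
contact_force: [-0.2, 0.5, -0.8]
width: 0.0142
```

```bash
python3 -c "
from h import *
s=manip.get_state();print(pose(s),s['contact_force'],s['moment'],s['width']);plan([.558,.2726,.18],srot(80.2,0))"
```

```text
[[-0.0062  0.9856 -0.1693  0.5571]
 [ 0.0039 -0.1692 -0.9856  0.2743]
 [-1.     -0.0068 -0.0028  0.2112]
 [ 0.      0.      0.      1.    ]] [-0.1572  0.5201 -0.8271] [ 0.0057  0.0412 -0.0285] 0.014224715292339192
turn [ 0.0003 -0.0009  0.0021] deg 0.42185822113251426 then shift [0.3124 0.0115 0.0152]
```

>>> arm_command --series "0.06 0.004 0 0 0 0 -1;0.06 0.004 0 0 0 0 -1;0.06 0 0 0 0 0 -1;0.04 0 0 0 0 0 -1;0 0 0 0 0 0 -1"

```text
clock: 15.85
position: [0.5579, 0.2743, 0.1894]
ee_rot: [-0.453, -0.54, -0.458, 0.541]
contact_force: [-0.1, -1.1, -0.4]
width: 0.0134
```

>>> arm_command --series "0.03 0 0 0 0 0 -1;0.03 0 0 0 0 0 -1;0 0 0 0 0 0 -1"

```text
clock: 16.1
position: [0.5582, 0.2745, 0.1842]
ee_rot: [-0.453, -0.54, -0.458, 0.541]
contact_force: [0.2, 0.3, -1.3]
width: 0.014
```

>>> arm_command --series "0.03 0 0 0 0 0 -1;0 0 0 0 0 0 -1"

```text
clock: 16.27
position: [0.5583, 0.2746, 0.1813]
ee_rot: [-0.454, -0.54, -0.458, 0.541]
contact_force: [0.0, -0.1, -0.2]
width: 0.0137
```

>>> arm_command --series "0.02 0 0 0 0 0 -1;0 0 0 0 0 0 -1"

```text
clock: 16.43
position: [0.5584, 0.2746, 0.1794]
ee_rot: [-0.454, -0.541, -0.458, 0.541]
contact_force: [-0.0, 1.1, -0.3]
width: 0.0139
```

>>> arm_command --series "0.02 0 0 0 0 0 -1;0 0 0 0 0 0 -1"

```text
clock: 16.6
position: [0.5583, 0.2746, 0.1774]
ee_rot: [-0.454, -0.54, -0.458, 0.541]
contact_force: [-0.1, 0.2, -0.6]
width: 0.0135
```

>>> arm_command --series "0.02 0 0 0 0 0 -1;0 0 0 0 0 0 -1"

```text
clock: 16.77
position: [0.5586, 0.2747, 0.1756]
ee_rot: [0.454, 0.541, 0.458, -0.541]
contact_force: [0.5, -0.2, -0.6]
width: 0.0133
```

```bash
python3 - <<'E'
from h import *
b=get_image("scene")[:,:,::-1];c=get_image("side")[:,:,::-1]; s=manip.get_state(); print(s["position"],s["contact_force"],s["width"])
f=lambda im,x,y,w,h:cv2.resize(im[y:y+h,x:x+w],(400,400),interpolation=cv2.INTER_CUBIC)
cv2.imwrite("pics/o5.png",np.hstack([f(b,350,110,100,100),f(c,285,60,100,100)]))
E
```

```text
[0.5584 0.2746 0.1757] [ 0.3989 -0.4282 -0.9207] 0.013622443978086813
```

View pics/o5.png

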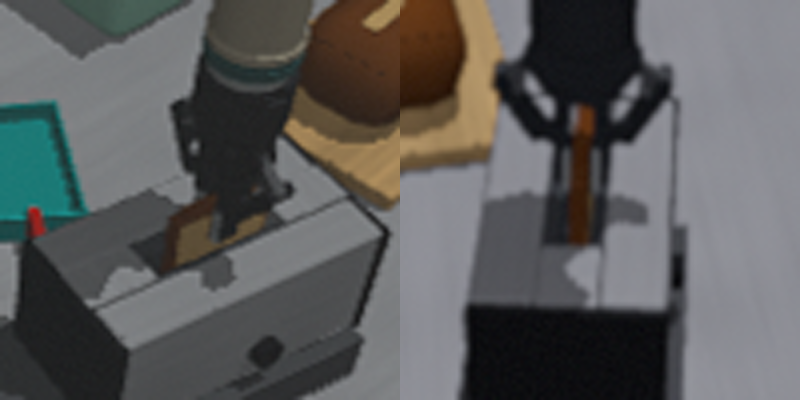

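The slice is upright inside the slot, held between the fingers; its near end top is at side px (331.3,86.3). I'll check the height.

```bash
python3 - <<'E'
from h import *
o,d=ray("side",(331.25,86.25))
for off in(.040,.045,.050,.055):
    y=.2746-off*.985; print("side",off,o+d*(y-o[1])/d[1])
# scene: near top corner of slice at crop (205,193)/4 (pale face) 
o,d=ray("scene",(350+205/4,110+195/4))
o2,d2=ray("side",(331.25,86.25)); print("tri",tri((o,d),(o2,d2)))
E
```

```text
side 0.04 [0.5582 0.2352 0.2707]
side 0.045 [0.5577 0.2303 0.2739]
side 0.05 [0.5571 0.2254 0.2771]
side 0.055 [0.5565 0.2204 0.2803]
tri [0.565  0.2458 0.2518]
```

```bash
python3 - <<'E'
from h import *
o2,d2=ray("side",(331.25,93.75))
for off in(.045,.050):
    y=.2746-off*.985; print("side",off,o2+d2*(y-o2[1])/d2[1])
o,d=ray("scene",(350+170/4,110+212/4))
for off in(.045,.050):
    y=.2746-off*.985; print("scene",off,o+d*(y-o[1])/d[1])
print("tri",tri((o,d),(o2,d2)))
E
```

```text
side 0.045 [0.5577 0.2303 0.2499]
side 0.05 [0.5572 0.2254 0.2532]
scene 0.045 [0.5474 0.2303 0.2139]
scene 0.05 [0.5511 0.2253 0.2199]
tri [0.561  0.2116 0.2509]
```

Those picks disagree (0.22 m against 0.25 m), so I'll go by force instead and continue in small steps.

>>> arm_command --series "0.02 0 0 0 0 0 -1;0 0 0 0 0 0 -1"

```text
clock: 17.03
position: [0.5587, 0.275, 0.1753]
ee_rot: [0.454, 0.541, 0.458, -0.54]
contact_force: [-0.5, -0.2, 6.9]
width: 0.0139
```

>>> arm_command --series "0.02 0 0 0 0 0 -1;0 0 0 0 0 0 -1"

```text
clock: 17.2
position: [0.5587, 0.2751, 0.1753]
ee_rot: [0.454, 0.542, 0.458, -0.54]
contact_force: [-3.0, -0.1, 14.1]
width: 0.0137
```

Contact at TCP z 0.1753, which matches the slice resting on the slot floor with the tips 5 mm above the toaster. I'll ease off, open and withdraw.

>>> arm_command --series "-0.03 0 0 0 0 0 -1;0 0 0 0 0 0 -0.6;0 0 0 0 0 0 -0.4;0 0 0 0 0 0 -0.3;0 0 0 0 0 0 -0.3;0 0 0 0 0 0 -0.3;0 0 0 0 0 0 -0.3"

```text
clock: 17.78
position: [0.5584, 0.2746, 0.1743]
ee_rot: [-0.454, -0.54, -0.458, 0.541]
contact_force: [-0.8, -0.1, 0.5]
width: 0.0298
```

>>> arm_command --series "-0.05 0 0 0 0 0 -0.3;-0.1 0 0 0 0 0 -0.3;-0.2 0 0 0 0 0 -0.3;-0.3 0 0 0 0 0 -0.3;-0.3 0 0 0 0 0 -0.3;-0.3 0 0 0 0 0 -0.3;-0.3 0 0 0 0 0 -0.3;0 0 0 0 0 0 -0.3;0 0 0 0 0 0 -0.3"

```text
clock: 18.53
position: [0.56, 0.2743, 0.3331]
ee_rot: [0.454, 0.543, 0.457, -0.539]
contact_force: [-0.8, 0.4, 0.2]
width: 0.0295
```

```bash
python3 - <<'E'
from h import *
T=pose();print(T)
w=get_image("wrist")[:,:,::-1];b=get_image("scene")[:,:,::-1];c=get_image("side")[:,:,::-1]
np.save("T6.npy",T)
f=lambda im,x,y,w,h,s:cv2.resize(im[y:y+h,x:x+w],None,fx=s,fy=s,interpolation=cv2.INTER_CUBIC)
o=np.zeros((600,800,3),np.uint8)
o[:400,:400]=f(b,350,130,100,100,4);o[:600,400:800]=f(c,285,70,100,150,4);o[400:600,:320]=cv2.resize(w,(320,200))
cv2.imwrite("pics/o6.png",o)
cv2.imwrite("pics/scene6.png",b); cv2.imwrite("pics/side6.png",c)
E
```

```text
[[ 0.002   0.9856 -0.1691  0.56  ]
 [ 0.0068 -0.1691 -0.9856  0.2743]
 [-1.      0.0008 -0.007   0.3331]
 [ 0.      0.      0.      1.    ]]
```

View pics/o6.png

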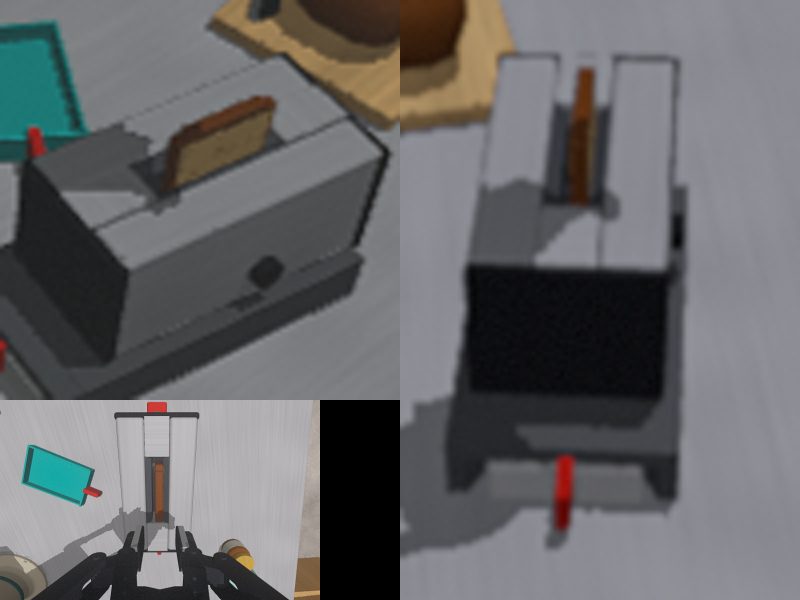

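```bash
python3 - <<'E'
from h import *
o,d=ray("scene",(350+222/4,130+115/4)); n=np.array([-.9854,.1702,0]);c=np.array([.558,.273,0])
p=o+d*((c-o)@n)/(d@n); print("slice top mid",p)
for nme in("scene","side"):
    im=cv2.imread(f"pics/{nme}6.png").astype(int); m=((im[...,2]>110)&(im[...,1]<60)&(im[...,0]<60)).astype(np.uint8)
    k,l,st,cc=cv2.connectedComponentsWithStats(m)
    for i in range(1,k):
        if st[i,4]>10:
            q=onz(nme,cc[i],.03); print(nme,cc[i],st[i,4],q,"bay xy",(q-[.5255,.0855,.03])@[.1702,.9854,0],(q-[.5255,.0855,.03])@n)
E
```

```text
slice top mid [0.5589 0.2782 0.2118]
scene [358.6842 164.8947] 19 [0.3587 0.2769 0.03  ] bay xy 0.16018601092885035 0.19691346052092973
scene [345.6552 217.4828] 29 [0.5163 0.0715 0.03  ] bay xy -0.015407952363593908 0.006676581234695516
scene [242.1818 223.697 ] 33 [ 0.3158 -0.2161  0.03  ] bay xy -0.3328462407091085 0.1552648668341048
side [270.1667 147.4   ] 30 [0.3697 0.2834 0.03  ] bay xy 0.16844376675847894 0.18721706410408903
side [325.5581 188.907 ] 43 [0.5251 0.0804 0.03  ] bay xy -0.00511098653141406 -0.0005032630563081965
side [255.7321 280.0179] 56 [ 0.3246 -0.211   0.03  ] bay xy -0.3264075698259535 0.14748571941551078
side [246.2162 290.8649] 37 [ 0.302  -0.2394  0.03  ] bay xy -0.35824200698310926 0.16493074307329064
```

```bash
python3 -c "
from rig import ticket,manip
print(manip.get_state()['contact_force']); print(ticket.sign_off())"
```

```text
[ 0.22196486  0.11183002 -0.65565136]
the job is handed in; nothing more can be done
None
```

I pushed the crumb tray into the bay until it met its stop. I then took the slice out of its stand, lowered it into the slot until it touched bottom, and handed the job in at about 19 s. No verdict came back.

**Tray:** it met solid contact of about 20 N, with the tray about 85–86 mm inside the mouth and under 1 mm off centre by my estimate. In the last pictures only the red fin stands outside the bay. The fin's position from the red patches came out at -15 mm and -5 mm from the mouth in the two views, where -21 mm is expected. Only part of the fin was picked up there, so I trusted the stop contact.

**Slice:** it made floor contact at 7–14 N, about 4 mm lower than I had expected. After I let go it stood upright, with its top at 0.212 m where 0.215 m is expected. An earlier height check while the gripper still held it was unclear: the two views gave 0.22 and 0.25 m. I went by the force and the final picture instead.

**Jar, mug and tub:** the arm did not go near them. I did not measure their positions again at the end.

**Gripper:** it ended clear above the toaster, with no contact force beyond noise.

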